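# Charge the slab-glass polisher through its gated chute

## Robot

A 7-joint arm with a two-finger parallel gripper is mounted at the origin on the work surface. World frame = base frame: x ahead of the robot, y to its left, z up, the work surface at z = 0. Lengths are in m, angles in rad, forces in N, time in s.
With the tool pointing down it reaches from about 0.4 to 0.85 m from the base axis. Payload 10.4 kg.
Tool frame: the origin (TCP) lies midway between the tips of the shut fingers; the grasp point (between the pads) lies 19 mm behind it; z points along the fingers, y is the line along which they close (so a half turn about z gives the same grasp; the last joint's range is limited). The gripper opens to 87 mm and grips with 3 to 60 N. Pads are 19 mm wide; open, the fingers measure 117 mm over their backs; the gripper's body (75 mm by 190 mm) begins 51 mm behind the grasp point.
Start: joints at [1.212, 0.332, -0.065, 1.46, 0.022, 1.35, -0.088], TCP at [0.206, -0.59, 0.223] pointing down, gripper open.
Joint ranges: [-2.6, 2.6], [-0.5, 2.12], [-1.47, 1.34], [0.16, 2.42], [-1.27, 4.41], [0.06, 2.06], [-2.6, 2.6]. Speed limits (rad/s): [2.22, 2.22, 2.79, 2.79, 3.14, 3.14, 3.14].

## Interface

Orientations are given as a unit quaternion [x, y, z, w].
In Python, from bench import r gives the robot as it stands.
- The arm moves only by the tool arm_command, never from a script. Its arguments are lists of equal length, an entry for each row: "xyz": the shift along the world's x, y, z in m, a list of three; "rot": the turn, a rotation vector about the world's x, y, z in rad, a list of three. In form: {"xyz": [[tx, ty, tz], ...], "rot": [[ax, ay, az], ...]}. A call has 1 to 20 rows; each row is the pose to reach, as a shift and turn from the pose commanded when the call began; what a row does not reach only later rows make up. A row lasts 1/12 s, in which the tool goes at most 41.7 mm and 7.16 degrees, less where a joint would pass 70% of its speed; a pose out of reach is approached as far as the arm can. A call with a gripper value outside its range is refused whole. "grip" is the opening, from 0 (shut) to 1 (fully open), set as the call begins (left out, the last holds). The fingers move at their own pace and stop on an object; "squeeze" is the grip in N (left out, the last holds). Time passes only in rows, so rows that repeat a pose let the fingers close. It gives the time, the measured TCP pose, the force, the opening and the grip force at its end, in the units of the state.
- r.read_state(): the state, without advancing time (a new reading comes with each control period).
- r.camera(name): name is "side" or "top" or "wrist"; returns the picture (420x560x3 uint8, red, green, blue); there is no depth.
- r.camera_model(name): a dict with "fx", "fy", "cx", "cy" (pixels), "T" (4x4, takes a point from camera to world coordinates). Camera axes: x right, y up, looking along -z (the intrinsics and any distortion apply to the point x, -y, -z); pixel columns grow to the right and rows downward; lengths in m; the calibration is good to about 2 mm. A picture is of the moment at which its call begins: read the wrist's pose just before it. camera_model takes no time and is no camera call; for the wrist camera it gives the pose at the moment of the call.
- r.close_job(): hands the job in; it is judged then, once.
Trained networks look in the newest picture that a camera, given by its name, has taken for a name from the list of things; names that differ only in an ending like _2 or _b are one class to them, and where a whole thing is asked for, a point or a joint stands for the part that bears it (a point fixed in the world has none). Each returns a list of dicts, best first, with "conf" (0 to 1); they miss things now and then, are a little off and sometimes report something else, mostly with a low value. They report only what shows in the picture. A call takes as long as a camera call. They do not tell look-alikes from the thing itself.
- r.look_for(label, camera): "at" ([x, y, z] in m, in the coordinates of the camera as it stood for that picture, good to about 4 mm: the middle of the surface that is visible of it).
- r.spot_point(label, camera): "at" ([x, y, z] in m, in the coordinates of the camera as it stood for that picture, good to about 4 mm: a listed point, or the origin of a listed thing).
The state is a dict: "time": time; "joint_positions": joint angles; "joint_vel": joint speeds; "joint_torque": joint torques, N m; "ee_pos": TCP position; "eef_rot": TCP orientation; "ft_force": force on the tool from outside, world axes, zero at the start; "torque": the same for the moment, N m; "width": finger opening in m; "grip_force": force on a finger pad.
Only numpy, scipy, OpenCV 4.12 (cv2) and the standard library are available. Lean on these libraries where they do the work, as an engineer would, in place of code of your own. Each camera call takes 0.05 s, during which the arm holds its last target. There are 200 camera calls.

## Task

Charge the polishing trough with glass: with the chute's gate still pinned shut, tip every tray that holds glass into the sloping feed chute and stand each tray back upright on the black mat. Then draw the red-flagged lock pin and lay it in its yellow parking notch, push the joystick fully over to its green side and hold it there until all the glass has run down into the green trough, and let the stick spring back to centre. Leave the other things on the bench where they are.

Things in the scene. Friction and masses are not known exactly. Their poses are not given: they have to be found in the camera images.
- chute (a point): Mid-floor of the fixed sloping steel chute, 175 mm above the table. x: level, downhill to the trough; y: level, to the robot's side; z up. Floor falls 32 degrees along x from x -82 mm (open upper end, 51 mm above this point) to the gate at x 84 mm (52 mm below). 150 mm wide between side walls whose tops are 80 mm above the floor. Open above; nothing on the machine is higher than 260 mm above the table (lifted gate: 303 mm)
- trough (a point): Centre of the rubber floor of the green trough into which the chute empties, 18 mm above the table, 226 mm along x from the chute point, same axes. Inside 240 mm along x, 200 mm along y, side walls to 100 mm and far wall to 120 mm above the table, open above
- bore (a point): Mouth of the gate-lock bore, in a steel boss on the robot's side of the machine beside the gate, 200 mm above the table; axes as the chute's. The bore is level along y and opens to +y; 14 mm wide for the 12 mm pin
- notch (a point): Parking notch: open-topped yellow V-sided groove on the robot's side of the chute, along y (axes as the chute's), from 46 mm on the -y side to 35 mm on the +y side of this point, 160 mm above the table. Here lies pin_mid when parked, red flag just clear of the +y end. Floor 6 mm below the point, walls to 17 mm above it, 16 mm wide at its floor, 33 mm at the top
- pin_mid (a point): Middle of the 80 mm long, 12 mm diameter steel shaft of the gate-lock pin, on its axis. x axis along the shaft away from the flag (into the bore)
- pin_flag (a point): Centre of the pin's red flag handle, on the pin's axis 52 mm from pin_mid: a block 24 mm along the pin's x, 14 mm along y, 64 mm along z (32 mm each way), to be pinched by its 14 mm from above. When home its inner face is at the bore mouth, z up; the 0.12 kg pin goes 80 mm deep through boss and gate and slides freely
- gate (a joint): Lift of the chute's gate in m: 0 shut, 0.085 fully up. It follows the joystick (by an air cylinder) and cannot lift while the lock pin is in the bore
- stick (a joint): Joystick tilt in rad: 0 upright at centre, +0.4 fully over to the green mark (stop), -0.15 to the white mark (presses the gate down, shut). A spring centres it when let go; about 5 N at the knob holds it fully over. The gate lifts roughly in proportion to a tilt to green
- stick_knob (a point): Centre of the joystick's black knob (36 mm diameter, 42 mm tall), 146 mm above the table, on a 12 mm steel shaft. It swings about a level pivot 106 mm below it, in the top of a grey console 80 x 120 x 40 mm. Upright, its +y points to the green lens, -y to the white one (47 mm either side on the console's top); tilting runs along y. A soft rubber boot covers the lowest 32 mm
- mat: Black rubber mat where the trays belong, fixed: origin at the centre of its underside, 400 mm along its x, 240 mm along its y, 3 mm thick
- tray1_bar (a point): Centre of the wooden grab bar of scoop tray 1 (0.3 kg steel), 89 mm above its underside. x to the open nose, z up. Bar 12 mm (x) x 72 mm (y) x 22 mm tall, between two straps. From here the tray runs x -63 mm (rear wall) to +87 mm (nose edge, 80 mm below), 80 mm wide, rear and side walls 40 mm high; the last 35 mm rise 12 degrees. Holds 0 to 2 glass pieces, which slide out when the nose is tipped 40 to 50 degrees down
- tray2_bar (a point): Centre of the wooden grab bar of scoop tray 2 (0.3 kg steel), 89 mm above its underside. x to the open nose, z up. Bar 12 mm (x) x 72 mm (y) x 22 mm tall, between two straps. From here the tray runs x -63 mm (rear wall) to +87 mm (nose edge, 80 mm below), 80 mm wide, rear and side walls 40 mm high; the last 35 mm rise 12 degrees. Holds 0 to 2 glass pieces, which slide out when the nose is tipped 40 to 50 degrees down
- tray3_bar (a point): Centre of the wooden grab bar of scoop tray 3 (0.3 kg steel), 89 mm above its underside. x to the open nose, z up. Bar 12 mm (x) x 72 mm (y) x 22 mm tall, between two straps. From here the tray runs x -63 mm (rear wall) to +87 mm (nose edge, 80 mm below), 80 mm wide, rear and side walls 40 mm high; the last 35 mm rise 12 degrees. Holds 0 to 2 glass pieces, which slide out when the nose is tipped 40 to 50 degrees down
- glass1_mid (a point): Centre of a blue piece of slab glass, 42 x 62 x 26 mm along its x, y, z, 0.16 kg; starts lying flat in tray 1, or is absent. Slides on tray and chute from a slope of about 20 degrees
- glass2_mid (a point): Centre of a red piece of slab glass, 42 x 62 x 26 mm along its x, y, z, 0.16 kg; starts lying flat in tray 1, or is absent. Slides on tray and chute from a slope of about 20 degrees
- glass3_mid (a point): Centre of an amber piece of slab glass, 42 x 62 x 26 mm along its x, y, z, 0.16 kg; starts lying flat in tray 2, or is absent. Slides on tray and chute from a slope of about 20 degrees
- glass4_mid (a point): Centre of a green piece of slab glass, 42 x 62 x 26 mm along its x, y, z, 0.16 kg; starts lying flat in tray 2, or is absent. Slides on tray and chute from a slope of about 20 degrees
- glass5_mid (a point): Centre of a violet piece of slab glass, 42 x 62 x 26 mm along its x, y, z, 0.16 kg; starts lying flat in tray 3, or is absent. Slides on tray and chute from a slope of about 20 degrees
- glass6_mid (a point): Centre of a turquoise piece of slab glass, 42 x 62 x 26 mm along its x, y, z, 0.16 kg; starts lying flat in tray 3, or is absent. Slides on tray and chute from a slope of about 20 degrees
- oil: Bystander, to be left where it stands: oil bottle, 52 mm diameter, 100 mm tall; origin at the centre of its underside
- hammer: Bystander, to be left where it stands: hammer, 200 mm long; origin within it, near the table
- solder: Bystander, to be left where it stands: aluminium solder reel, 60 mm diameter, 35 mm tall; origin at the centre of its underside
- brush: Bystander, to be left where it stands: bench brush, 170 mm long; origin within it, near the table
- pot: Bystander, to be left where it stands: flux jar, 70 mm diameter, 70 mm tall; origin at the centre of its underside
Not all that is in view belongs to the job. What is shaped like the part that bears glass4_mid but pink is not meant.

How it is judged:
On the way, in this order (a step that is already met when the one before it is completed fails the run):
1. all the glass lies in the chute, out of the trays, with the gate shut and its lock pin in the bore (x of glass1_mid in the frame of chute between -0.1 and 0.081 m and y of glass1_mid in the frame of chute between -0.076 and 0.076 m and z of glass1_mid in the frame of chute between -0.06 and 0.16 m and linear speed of each of glass1, glass2, glass3, glass4, glass5, glass6 below 0.1 m/s and contact force between each of glass1, glass2, glass3, glass4, glass5, glass6 and the fingers below 0.1 N and contact force between each of glass1, glass2, glass3, glass4, glass5, glass6 and tray1 below 0.05 N and contact force between each of glass1, glass2, glass3, glass4, glass5, glass6 and tray2 below 0.05 N and contact force between each of glass1, glass2, glass3, glass4, glass5, glass6 and tray3 below 0.05 N and x of glass2_mid in the frame of chute between -0.1 and 0.081 m and y of glass2_mid in the frame of chute between -0.076 and 0.076 m and z of glass2_mid in the frame of chute between -0.06 and 0.16 m and x of glass3_mid in the frame of chute between -0.1 and 0.081 m and y of glass3_mid in the frame of chute between -0.076 and 0.076 m and z of glass3_mid in the frame of chute between -0.06 and 0.16 m and x of glass4_mid in the frame of chute between -0.1 and 0.081 m and y of glass4_mid in the frame of chute between -0.076 and 0.076 m and z of glass4_mid in the frame of chute between -0.06 and 0.16 m and x of glass5_mid in the frame of chute between -0.1 and 0.081 m and y of glass5_mid in the frame of chute between -0.076 and 0.076 m and z of glass5_mid in the frame of chute between -0.06 and 0.16 m and x of glass6_mid in the frame of chute between -0.1 and 0.081 m and y of glass6_mid in the frame of chute between -0.076 and 0.076 m and z of glass6_mid in the frame of chute between -0.06 and 0.16 m and distance between pin_flag and bore below 0.022 m and angle between the x axis of pin_flag and the y axis of bore, either way round below 0.2 rad and value of joint gate below 0.008 m), for 0.2 s.
2. the pin lies in its parking notch (y of pin_mid in the frame of notch between -0.02 and 0.02 m and x of pin_mid in the frame of notch between -0.007 and 0.007 m and z of pin_mid in the frame of notch between -0.008 and 0.008 m and angle between the x axis of pin_mid and the y axis of notch, either way round below 0.15 rad), for 0.2 s.
3. the joystick is held over to the green side until all the glass is in the trough (value of joint stick above 0.3 rad and x of glass1_mid in the frame of trough between -0.115 and 0.125 m and y of glass1_mid in the frame of trough between -0.1 and 0.1 m and z of glass1_mid in the frame of trough between -0.01 and 0.09 m and x of glass2_mid in the frame of trough between -0.115 and 0.125 m and y of glass2_mid in the frame of trough between -0.1 and 0.1 m and z of glass2_mid in the frame of trough between -0.01 and 0.09 m and x of glass3_mid in the frame of trough between -0.115 and 0.125 m and y of glass3_mid in the frame of trough between -0.1 and 0.1 m and z of glass3_mid in the frame of trough between -0.01 and 0.09 m and x of glass4_mid in the frame of trough between -0.115 and 0.125 m and y of glass4_mid in the frame of trough between -0.1 and 0.1 m and z of glass4_mid in the frame of trough between -0.01 and 0.09 m and x of glass5_mid in the frame of trough between -0.115 and 0.125 m and y of glass5_mid in the frame of trough between -0.1 and 0.1 m and z of glass5_mid in the frame of trough between -0.01 and 0.09 m and x of glass6_mid in the frame of trough between -0.115 and 0.125 m and y of glass6_mid in the frame of trough between -0.1 and 0.1 m and z of glass6_mid in the frame of trough between -0.01 and 0.09 m), for 0.3 s.
4. the joystick is back at centre and the gate shut (value of joint stick between -0.06 and 0.06 rad and value of joint gate below 0.008 m), for 0.3 s.
At the end, for the whole second after the job is handed in: All the glass rests in the trough; the pin lies in its notch (within 20 mm along, 7 across, 8 in height, 0.15 rad); stick within 0.06 rad of centre, gate under 8 mm open; every tray upright (0.2 rad) on the mat, its bar centre at least 10 mm inside the mat's edge (all of step 2 and all of step 4 and x of glass1_mid in the frame of trough between -0.115 and 0.125 m and y of glass1_mid in the frame of trough between -0.1 and 0.1 m and z of glass1_mid in the frame of trough between -0.01 and 0.09 m and x of glass2_mid in the frame of trough between -0.115 and 0.125 m and y of glass2_mid in the frame of trough between -0.1 and 0.1 m and z of glass2_mid in the frame of trough between -0.01 and 0.09 m and x of glass3_mid in the frame of trough between -0.115 and 0.125 m and y of glass3_mid in the frame of trough between -0.1 and 0.1 m and z of glass3_mid in the frame of trough between -0.01 and 0.09 m and x of glass4_mid in the frame of trough between -0.115 and 0.125 m and y of glass4_mid in the frame of trough between -0.1 and 0.1 m and z of glass4_mid in the frame of trough between -0.01 and 0.09 m and x of glass5_mid in the frame of trough between -0.115 and 0.125 m and y of glass5_mid in the frame of trough between -0.1 and 0.1 m and z of glass5_mid in the frame of trough between -0.01 and 0.09 m and x of glass6_mid in the frame of trough between -0.115 and 0.125 m and y of glass6_mid in the frame of trough between -0.1 and 0.1 m and z of glass6_mid in the frame of trough between -0.01 and 0.09 m and linear speed of each of glass1, glass2, glass3, glass4, glass5, glass6 below 0.03 m/s and x of tray1_bar in the frame of mat between -0.19 and 0.19 m and y of tray1_bar in the frame of mat between -0.11 and 0.11 m and z of tray1_bar in the frame of mat between 0.08 and 0.105 m and angle between each of tray1_bar, tray2_bar, tray3_bar's own z axis and vertical below 0.2 rad and x of tray2_bar in the frame of mat between -0.19 and 0.19 m and y of tray2_bar in the frame of mat between -0.11 and 0.11 m and z of tray2_bar in the frame of mat between 0.08 and 0.105 m and x of tray3_bar in the frame of mat between -0.19 and 0.19 m and y of tray3_bar in the frame of mat between -0.11 and 0.11 m and z of tray3_bar in the frame of mat between 0.08 and 0.105 m); the robot touches nothing.
It fails at once if a bystander is pushed more than 30 mm from its place (distance of any of oil, hammer, solder, brush, pot from where it was at the start of the episode above 0.03 m).
Of glass1, glass2, glass3, glass4, glass5, glass6 only 4 to 6 are there at a start; the rules pass over those that are not, and their reading is None.
At some moment in a run one of tray1, tray2, tray3 may be knocked a few centimetres aside while the robot is not near it.
It also fails if it takes over 208 s, if anything falls off the work surface, if the arm or the gripper's body presses on something with over 40 N, if the wrist force passes 120 N, or if a joint passes its speed limit or range.

## Working session

There is one attempt and no reset: what is moved stays moved. The work goes in short steps, Python scripts to look and compute and a tool call to move; the robot and the scene stay as the last step left them, time stands still between calls to the robot, and variables do not carry over. Pictures are saved under pics/ and viewed, at most 15 in all, crops included, and the job is handed in when it is done.

Besides the shell and the picture viewer there is one more tool, called after "Request:" by a JSON object that holds its "api" and its "payload". arm_command: Moves the arm, as the interface text tells. Its arguments: {"type":"object","properties":{"xyz":{"type":"array"},"rot":{"type":"array"},"grip":{"type":"number"},"squeeze":{"type":"number"}},"required":["xyz","rot"]}

```bash
mkdir -p pics; ls; cat > h.py <<'E'
from bench import r
import numpy as np, cv2
from scipy.spatial.transform import Rotation as R
def snap(cam,name=None):
    T=np.array(r.camera_model(cam)["T"]); im=r.camera(cam)
    if name: cv2.imwrite(f"pics/{name}.png",im[:,:,::-1])
    return T,im
def w(T,p): return (T@np.append(p,1))[:3]
def find(l,cam,T,f="spot_point"):
    return [(round(d["conf"],2),np.round(w(T,d["at"]),3)) for d in getattr(r,f)(l,cam)[:2]]
def st():
    s=r.read_state(); print(round(s["time"],2),np.round(s["ee_pos"],4),np.round(R.from_quat(s["eef_rot"]).as_matrix(),3).tolist(),np.round(s["joint_positions"],2),np.round(s["ft_force"],1),s["width"],s["grip_force"])
E
python3 - <<'E'
from h import *
st()
for c in("top","side"):
    T,im=snap(c,c+"0")
    print(c,np.round(T,2).tolist())
    for l in "chute trough bore notch pin_mid pin_flag stick_knob mat tray1_bar tray2_bar tray3_bar".split()+[f"glass{i}_mid" for i in range(1,7)]+["oil","hammer","solder","brush","pot"]:
        print(l,find(l,c,T))
E
```

```text
pics
0.0 [ 0.2058 -0.5897  0.2217] [[0.944, 0.33, -0.001], [0.33, -0.944, 0.001], [-0.0, -0.001, -1.0]] [ 1.21  0.33 -0.06  1.46  0.02  1.35 -0.09] [-0.1 -0.8 -0. ] 0.08691522967067278 0.0
top [[0.01, 0.99, -0.13, 0.43], [-1.0, 0.01, -0.02, -0.1], [-0.01, 0.13, 0.99, 1.51], [0.0, 0.0, 0.0, 1.0]]
chute [(0.67, array([ 0.629, -0.019,  0.172]))]
trough [(0.92, array([0.623, 0.207, 0.02 ])), (0.55, array([ 0.633, -0.349,  0.022]))]
bore [(0.95, array([0.505, 0.063, 0.198]))]
notch [(0.82, array([ 0.502, -0.036,  0.159]))]
pin_mid []
pin_flag [(0.43, array([0.493, 0.065, 0.197]))]
stick_knob [(0.56, array([0.386, 0.311, 0.143])), (0.19, array([ 0.636, -0.321,  0.094]))]
mat [(0.74, array([ 0.5  , -0.313,  0.02 ]))]
tray1_bar [(0.72, array([ 0.505, -0.033,  0.158])), (0.7, array([ 0.505, -0.327,  0.093]))]
tray2_bar [(0.72, array([ 0.633, -0.322,  0.096]))]
tray3_bar [(0.78, array([ 0.377, -0.331,  0.088])), (0.72, array([ 0.502, -0.314,  0.023]))]
glass1_mid [(0.76, array([ 0.507, -0.357,  0.017]))]
glass2_mid [(0.57, array([ 0.501, -0.311,  0.019]))]
glass3_mid [(0.51, array([ 0.632, -0.
[... 1493 characters left out ...]
19, array([ 0.5  , -0.324, -0.005]))]
glass2_mid [(0.57, array([ 0.5  , -0.31 ,  0.016]))]
glass3_mid [(0.72, array([ 0.372, -0.365,  0.019])), (0.57, array([ 0.634, -0.36 ,  0.015]))]
glass4_mid [(0.82, array([ 0.551, -0.521,  0.013])), (0.66, array([ 0.628, -0.31 ,  0.02 ]))]
glass5_mid [(0.58, array([ 0.372, -0.365,  0.017]))]
glass6_mid [(0.57, array([0.626, 0.205, 0.012])), (0.35, array([ 0.503, -0.323, -0.004]))]
oil [(0.8, array([ 0.377,  0.136, -0.002]))]
hammer [(0.94, array([ 0.785, -0.144, -0.003]))]
solder [(0.82, array([ 0.406,  0.018, -0.004]))]
brush [(0.91, array([ 0.37 , -0.54 , -0.008]))]
pot [(0.58, array([ 0.377, -0.113, -0.001])), (0.17, array([ 0.37 , -0.364,  0.019]))]
```

View pics/top0.png

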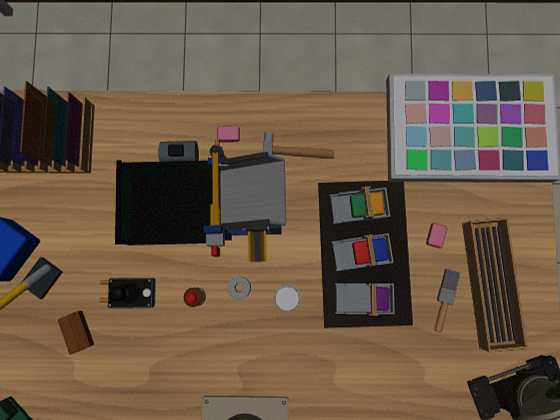

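View pics/side0.png

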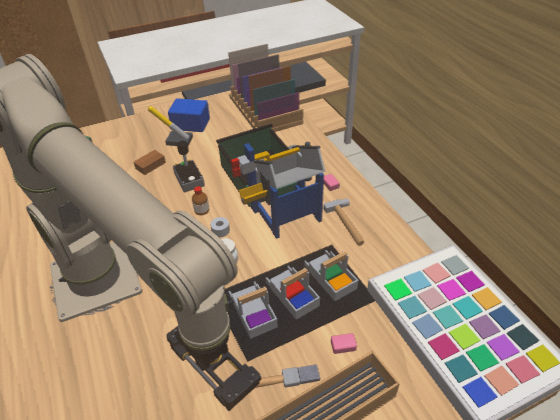

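The top view shows the trough at (165,200) and the chute at (250,190), falling toward +y. The trays stand at (360,205) with amber and green, (365,250) with red and blue, and (365,298) with violet only. The pink blocks are decoys. The joystick is at (130,292), white lens to the right, so green should be toward +y. The side view agrees.

Request:
{"api": "arm_command", "payload": {"xyz": [[0.1,0.1,0.1],[0.294,0.26,0.1],[0.294,0.26,0.1],[0.294,0.26,0.1],[0.294,0.26,0.1],[0.294,0.26,0.1],[0.294,0.26,0.1],[0.294,0.26,0.1],[0.294,0.26,0.1],[0.294,0.26,0.1],[0.294,0.26,0.1],[0.294,0.26,0.1],[0.294,0.26,0.1],[0.294,0.26,0.1],[0.294,0.26,0.1]], "rot": [[0,0,-0.1],[0,0,-0.336],[0,0,-0.336],[0,0,-0.336],[0,0,-0.336],[0,0,-0.336],[0,0,-0.336],[0,0,-0.336],[0,0,-0.336],[0,0,-0.336],[0,0,-0.336],[0,0,-0.336],[0,0,-0.336],[0,0,-0.336],[0,0,-0.336]], "grip": 1, "squeeze": 40}}

```text
time: 3.55
ee_pos: [0.4988, -0.3314, 0.3224]
eef_rot: [1.0, -0.001, -0.0, 0.0]
ft_force: [0.1, 0.5, 0.7]
width: 0.087
grip_force: 0.0
```

```bash
python3 - <<'E'
from h import *
st()
T,im=snap("wrist","w1")
print(np.round(T,3).tolist())
for l in ["tray1_bar","tray2_bar","tray3_bar"]: print(l,find(l,"wrist",T))
E
```

```text
3.55 [ 0.4988 -0.3314  0.3224] [[1.0, -0.003, -0.001], [-0.003, -1.0, -0.0], [-0.001, 0.0, -1.0]] [ 0.72  0.26 -0.26  1.36  0.07  1.54 -1.11] [0.1 0.5 0.7] 0.08700455152304723 0.0
[[-0.002, 0.969, 0.246, 0.564], [-1.0, -0.002, -0.0, -0.331], [0.0, -0.246, 0.969, 0.484], [0.0, 0.0, 0.0, 1.0]]
tray1_bar [(0.73, array([ 0.501, -0.321,  0.087]))]
tray2_bar [(0.79, array([ 0.627, -0.32 ,  0.092]))]
tray3_bar []
```

View pics/w1.png

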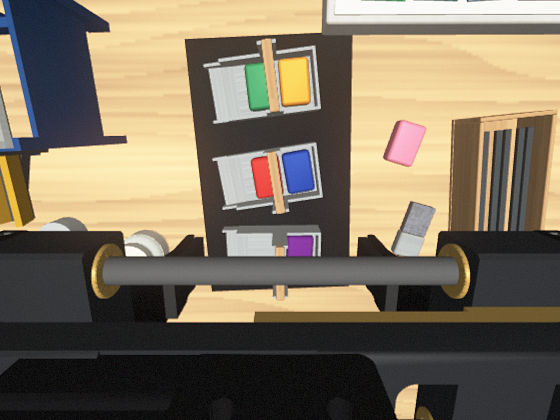

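The wrist view shows tray 2's bar from (266,40) to (277,113), a yaw of about +8°. Tray 1's bar runs (273,143)-(281,212), about +7°, and tray 3's is near 0°. Five pieces of glass. Grasping tray 1.

Request:
{"api": "arm_command", "payload": {"xyz": [[0.004,0.007,-0.04],[0.004,0.007,-0.08],[0.004,0.007,-0.12],[0.004,0.007,-0.16],[0.004,0.007,-0.19],[0.004,0.007,-0.22],[0.004,0.007,-0.24],[0.004,0.007,-0.25],[0.004,0.007,-0.25],[0.004,0.007,-0.25]], "rot": [[0,0,0.06],[0,0,0.12],[0,0,0.12],[0,0,0.12],[0,0,0.12],[0,0,0.12],[0,0,0.12],[0,0,0.12],[0,0,0.12],[0,0,0.12]]}}

```text
time: 4.58
ee_pos: [0.5043, -0.3234, 0.0733]
eef_rot: [0.998, 0.06, 0.0, 0.0]
ft_force: [0.9, 1.3, 0.5]
width: 0.087
grip_force: 0.0
```

Request:
{"api": "arm_command", "payload": {"xyz": [[0,0,0],[0,0,0],[0,0,0],[0,0,0],[0,0,0],[0,0,0],[0,0,0],[0,0,0],[0,0,0],[0,0,0]], "rot": [[0,0,0],[0,0,0],[0,0,0],[0,0,0],[0,0,0],[0,0,0],[0,0,0],[0,0,0],[0,0,0],[0,0,0]], "grip": 0}}

```text
time: 5.42
ee_pos: [0.504, -0.3231, 0.0725]
eef_rot: [0.998, 0.06, -0.0, 0.0]
ft_force: [0.5, -0.4, -0.2]
width: 0.0284
grip_force: 0.0
```

Request:
{"api": "arm_command", "payload": {"xyz": [[0,0,0],[0,0,0],[0,0,0],[0,0,0],[0,0,0],[0,0,0],[0,0,0.02],[0,0,0.04],[0,0,0.07],[0,0,0.1],[0,0,0.13],[0,0,0.16],[0,0,0.19],[0,0,0.22],[0,0,0.25],[0,0,0.27],[0,0,0.28],[0,0,0.28],[0,0,0.28]], "rot": [[0,0,0],[0,0,0],[0,0,0],[0,0,0],[0,0,0],[0,0,0],[0,0,0],[0,0,0],[0,0,0],[0,0,0],[0,0,0],[0,0,0],[0,0,0],[0,0,0],[0,0,0],[0,0,0],[0,0,0],[0,0,0],[0,0,0]]}}

```text
time: 7.0
ee_pos: [0.5038, -0.3228, 0.3509]
eef_rot: [0.998, 0.06, -0.001, -0.001]
ft_force: [-0.2, -0.1, -7.7]
width: 0.0116
grip_force: 39.9
```

Request:
{"api": "arm_command", "payload": {"xyz": [[0.02,0.025,0],[0.04,0.05,0],[0.06,0.075,0],[0.08,0.1,0],[0.099,0.123,0],[0.099,0.123,0],[0.099,0.123,0]], "rot": [[0,0,-0.02],[0,0,-0.04],[0,0,-0.06],[0,0,-0.08],[0,0,-0.1],[0,0,-0.1],[0,0,-0.1]]}}

```text
time: 7.58
ee_pos: [0.6035, -0.1971, 0.3493]
eef_rot: [1.0, 0.012, -0.002, -0.001]
ft_force: [-0.6, -0.5, -6.6]
width: 0.0112
grip_force: 40.0
```

Request:
{"api": "arm_command", "payload": {"xyz": [[0,0.01,0],[0,0.02,0],[0,0.03,0],[0,0.04,0],[0,0.05,-0.01],[0,0.06,-0.01],[0,0.07,-0.02],[0,0.077,-0.024],[0,0.077,-0.024],[0,0.077,-0.024]], "rot": [[-0.05,0,0],[-0.1,0,0],[-0.15,0,0],[-0.2,0,0],[-0.25,0,0],[-0.3,0,0],[-0.36,0,0],[-0.42,0,0],[-0.42,0,0],[-0.42,0,0]]}}

```text
time: 8.42
ee_pos: [0.6023, -0.1225, 0.3265]
eef_rot: [0.978, 0.011, -0.004, 0.208]
ft_force: [0.3, -1.1, -5.9]
width: 0.0115
grip_force: 40.0
```

```bash
python3 - <<'E'
from h import *
st()
T,im=snap("side","s1")
print(find("tray1_bar","side",T))
T,im=snap("top")
cv2.imwrite("pics/c1.png",np.hstack([cv2.resize(im[120:270,180:380],(400,300)),cv2.resize(cv2.imread("pics/s1.png")[120:330,180:380,::-1],(400,420))[:300]])[:,:,::-1])
E
```

```text
8.42 [ 0.6023 -0.1225  0.3265] [[1.0, 0.023, -0.003], [0.02, -0.913, -0.407], [-0.012, 0.407, -0.913]] [ 0.19  0.28 -0.38  1.39  0.52  1.58 -1.75] [ 0.3 -1.1 -5.9] 0.01152879318003429 39.978953283280134
[(0.77, array([ 0.603, -0.116,  0.34 ]))]
```

View pics/c1.png

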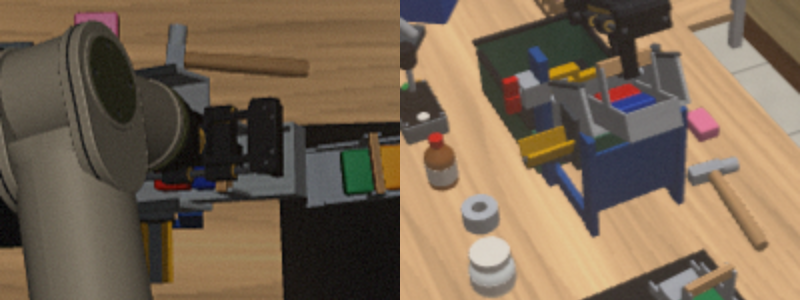

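The crops show tray 1 tilted over the chute's upper end, inside the walls, with red and blue still aboard. Tipping further.

Request:
{"api": "arm_command", "payload": {"xyz": [[0,0.006,0],[0,0.012,0],[0,0.018,0],[0,0.025,0],[0,0.032,0.002],[0,0.038,0.003],[0,0.044,0.003],[0,0.044,0.003],[0,0.044,0.003],[0,0.044,0.003],[0,0.044,0.003],[0,0.044,0.003],[0,0.044,0.003],[0,0.044,0.003],[0,0.044,0.003],[0,0.044,0.003]], "rot": [[-0.06,0,0],[-0.12,0,0],[-0.18,0,0],[-0.24,0,0],[-0.3,0,0],[-0.36,0,0],[-0.42,0,0],[-0.42,0,0],[-0.42,0,0],[-0.42,0,0],[-0.42,0,0],[-0.42,0,0],[-0.42,0,0],[-0.42,0,0],[-0.42,0,0],[-0.42,0,0]]}}

```text
time: 9.9
ee_pos: [0.6029, -0.0792, 0.3316]
eef_rot: [0.913, 0.009, -0.004, 0.408]
ft_force: [-0.3, 1.1, -2.7]
width: 0.0114
grip_force: 40.0
```

```bash
python3 - <<'E'
from h import *
st()
T,im=snap("side","s2")
for i in (1,2): print(find(f"glass{i}_mid","side",T))
E
```

```text
9.9 [ 0.6029 -0.0792  0.3316] [[1.0, 0.02, -0.0], [0.013, -0.667, -0.745], [-0.015, 0.744, -0.668]] [-0.07  0.38 -0.39  1.44  0.89  1.75 -2.03] [-0.3  1.1 -2.7] 0.011427457873657043 40.01909354701638
[]
[]
```

Force shows only the tray's weight (2.7 N), so the glass is out. Retracting.

Request:
{"api": "arm_command", "payload": {"xyz": [[0,0,0.03],[0,-0.01,0.06],[0,-0.04,0.07],[0,-0.07,0.07],[0,-0.1,0.06],[0,-0.13,0.06],[0,-0.16,0.06],[0,-0.19,0.06],[0,-0.19,0.06],[0,-0.19,0.06],[0,-0.19,0.06],[0,-0.19,0.06],[0,-0.19,0.06]], "rot": [[0,0,0],[0,0,0],[0.1,0,0],[0.2,0,0],[0.3,0,0],[0.4,0,0],[0.5,0,0],[0.6,0,0],[0.7,0,0],[0.8,0,0],[0.84,0,0],[0.84,0,0],[0.84,0,0]]}}

```text
time: 11.13
ee_pos: [0.6027, -0.2698, 0.391]
eef_rot: [1.0, 0.009, -0.001, 0.001]
ft_force: [0.0, 0.5, -3.1]
width: 0.0116
grip_force: 40.0
```

```bash
python3 - <<'E'
from h import *
st()
T,im=snap("side","s3")
for i in range(1,7): print(i,find(f"glass{i}_mid","side",T))
for i in (1,2,3): print(i,find(f"tray{i}_bar","side",T))
cv2.imwrite("pics/s3.png",cv2.resize(im[100:380,150:420],(772,600)[::1])[:,:,::-1])
E
```

```text
11.13 [ 0.6027 -0.2698  0.391 ] [[1.0, 0.019, -0.001], [0.019, -1.0, -0.001], [-0.001, 0.001, -1.0]] [ 0.54  0.42 -0.3   1.01  0.12  1.73 -1.27] [ 0.   0.5 -3.1] 0.011585700969508466 39.986136853694916
1 [(0.51, array([0.601, 0.013, 0.175]))]
2 [(0.72, array([ 0.376,  0.139, -0.005]))]
3 [(0.71, array([0.6  , 0.013, 0.177]))]
4 [(0.86, array([ 0.552, -0.523,  0.01 ])), (0.58, array([ 0.628, -0.308,  0.023]))]
5 [(0.64, array([ 0.371, -0.364,  0.016]))]
6 [(0.31, array([ 0.379,  0.137, -0.007]))]
1 [(0.7, array([ 0.603, -0.274,  0.408])), (0.59, array([0.388, 0.314, 0.144]))]
2 [(0.84, array([ 0.629, -0.321,  0.087]))]
3 [(0.72, array([ 0.38 , -0.336,  0.088]))]
```

View pics/s3.png

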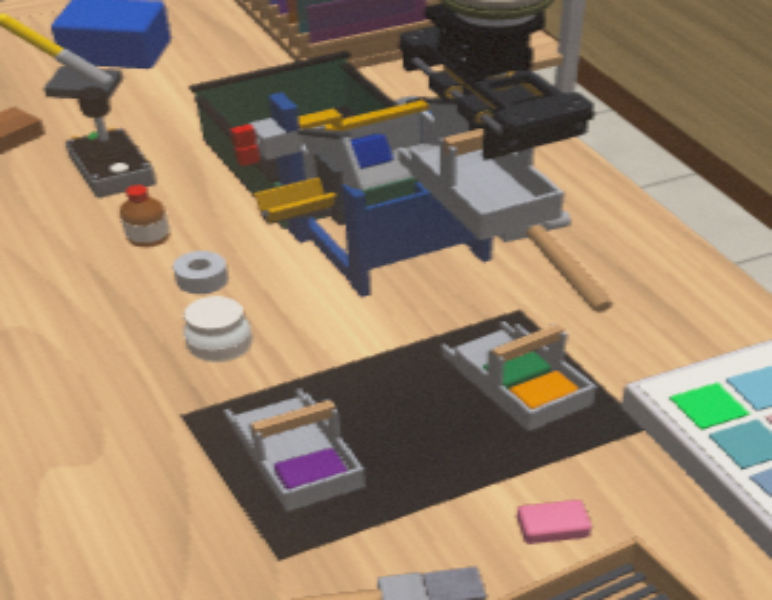

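Blue lies in the chute at (370,150), with red hidden below it; tray 1 is empty, and green is the +y lens. Putting tray 1 back.

Request:
{"api": "arm_command", "payload": {"xyz": [[-0.03,-0.02,0],[-0.06,-0.04,0],[-0.099,-0.053,-0.02],[-0.099,-0.053,-0.06],[-0.099,-0.053,-0.1],[-0.099,-0.053,-0.14],[-0.099,-0.053,-0.18],[-0.099,-0.053,-0.22],[-0.099,-0.053,-0.26],[-0.099,-0.053,-0.28],[-0.099,-0.053,-0.3],[-0.099,-0.053,-0.31],[-0.099,-0.053,-0.315],[-0.099,-0.053,-0.317],[-0.099,-0.053,-0.318],[-0.099,-0.053,-0.318]], "rot": [[0,0,0.05],[0,0,0.1],[0,0,0.1],[0,0,0.1],[0,0,0.1],[0,0,0.1],[0,0,0.1],[0,0,0.1],[0,0,0.1],[0,0,0.1],[0,0,0.1],[0,0,0.1],[0,0,0.1],[0,0,0.1],[0,0,0.1],[0,0,0.1]]}}

```text
time: 12.97
ee_pos: [0.5047, -0.3225, 0.0748]
eef_rot: [0.998, 0.06, 0.001, 0.001]
ft_force: [0.6, 0.3, -2.5]
width: 0.0117
grip_force: 40.0
```

Request:
{"api": "arm_command", "payload": {"xyz": [[0,0,0],[0,0,0],[0,0,0],[0,0,0],[0,0,0],[0,0,0],[0,0,0],[0,0,0],[0,0,0],[0,0,0.04],[0,0,0.08],[0,0,0.12],[0,0,0.16],[0,0,0.2],[0,0,0.24],[0,0,0.24],[0,0,0.24]], "rot": [[0,0,0],[0,0,0],[0,0,0],[0,0,0],[0,0,0],[0,0,0],[0,0,0],[0,0,0],[0,0,0],[0,0,0],[0,0,0],[0,0,0],[0,0,0],[0,0,0],[0,0,0],[0,0,0],[0,0,0]], "grip": 1}}

```text
time: 14.38
ee_pos: [0.5049, -0.3225, 0.3164]
eef_rot: [0.998, 0.06, 0.002, 0.001]
ft_force: [0.3, -0.4, -1.6]
width: 0.0866
grip_force: 0.0
```

```bash
python3 - <<'E'
from h import *
st()
for c in ("side","wrist"):
    T,im=snap(c)
    for i in (1,2,3): print(i,find(f"tray{i}_bar",c,T))
E
```

```text
14.38 [ 0.5049 -0.3225  0.3164] [[0.993, 0.12, 0.004], [0.12, -0.993, -0.003], [0.004, 0.003, -1.0]] [ 0.72  0.26 -0.29  1.37  0.07  1.52 -1.01] [ 0.3 -0.4 -1.6] 0.08661464931371575 0.0
1 [(0.78, array([ 0.505, -0.323,  0.091]))]
2 [(0.86, array([ 0.629, -0.32 ,  0.088]))]
3 [(0.64, array([ 0.377, -0.33 ,  0.089]))]
1 [(0.81, array([ 0.501, -0.316,  0.089]))]
2 [(0.67, array([ 0.627, -0.318,  0.091])), (0.5, array([ 0.503, -0.034,  0.162]))]
3 [(0.58, array([ 0.377, -0.329,  0.092]))]
```

Request:
{"api": "arm_command", "payload": {"xyz": [[0.04,0,0],[0.08,0,0],[0.12,0.002,0],[0.123,0.002,-0.04],[0.123,0.002,-0.08],[0.123,0.002,-0.12],[0.123,0.002,-0.16],[0.123,0.002,-0.19],[0.123,0.002,-0.22],[0.123,0.002,-0.24],[0.123,0.002,-0.244],[0.123,0.002,-0.244],[0.123,0.002,-0.244]], "rot": [[0,0,0.02],[0,0,0.02],[0,0,0.02],[0,0,0.02],[0,0,0.02],[0,0,0.02],[0,0,0.02],[0,0,0.02],[0,0,0.02],[0,0,0.02],[0,0,0.02],[0,0,0.02],[0,0,0.02]]}}

```text
time: 15.87
ee_pos: [0.6276, -0.3203, 0.0709]
eef_rot: [0.998, 0.07, 0.001, 0.0]
ft_force: [0.3, 0.4, 0.4]
width: 0.0871
grip_force: 0.0
```

Request:
{"api": "arm_command", "payload": {"xyz": [[0,0,0],[0,0,0],[0,0,0],[0,0,0],[0,0,0],[0,0,0],[0,0,0],[0,0,0],[0,0,0],[0,0,0],[0,0,0],[0,0,0],[0,0,0],[0,0,0],[0,0,0],[0,0,0],[0,0,0]], "rot": [[0,0,0],[0,0,0],[0,0,0],[0,0,0],[0,0,0],[0,0,0],[0,0,0],[0,0,0],[0,0,0],[0,0,0],[0,0,0],[0,0,0],[0,0,0],[0,0,0],[0,0,0],[0,0,0],[0,0,0]], "grip": 0}}

```text
time: 17.28
ee_pos: [0.627, -0.3202, 0.0696]
eef_rot: [0.998, 0.07, 0.0, 0.0]
ft_force: [0.2, -1.1, 0.6]
width: 0.0113
grip_force: 40.0
```

Request:
{"api": "arm_command", "payload": {"xyz": [[0,0,0.02],[0,0,0.04],[0,0,0.07],[0,0,0.1],[0,0,0.13],[0,0,0.16],[0,0,0.19],[0,0,0.22],[0,0,0.25],[0,0,0.27],[0,0.02,0.28],[0,0.045,0.28],[0.01,0.07,0.28],[0.02,0.1,0.28],[0.028,0.123,0.28],[0.028,0.123,0.28],[0.028,0.123,0.28]], "rot": [[0,0,0],[0,0,0],[0,0,0],[0,0,0],[0,0,0],[0,0,0],[0,0,0],[0,0,0],[0,0,0],[0,0,0],[0,0,-0.02],[0,0,-0.04],[0,0,-0.07],[0,0,-0.1],[0,0,-0.12],[0,0,-0.12],[0,0,-0.12]]}}

```text
time: 18.7
ee_pos: [0.6553, -0.1945, 0.3483]
eef_rot: [1.0, 0.012, -0.001, -0.001]
ft_force: [-0.1, -2.4, -5.8]
width: 0.0115
grip_force: 40.0
```

Request:
{"api": "arm_command", "payload": {"xyz": [[0,0.01,0],[0,0.02,0],[0,0.03,0],[0,0.04,0],[0,0.05,-0.01],[0,0.06,-0.01],[0,0.07,-0.02],[0,0.077,-0.022],[0,0.077,-0.022],[0,0.077,-0.022]], "rot": [[-0.05,0,0],[-0.1,0,0],[-0.15,0,0],[-0.2,0,0],[-0.25,0,0],[-0.3,0,0],[-0.36,0,0],[-0.42,0,0],[-0.42,0,0],[-0.42,0,0]]}}

```text
time: 19.53
ee_pos: [0.6547, -0.1192, 0.3263]
eef_rot: [0.978, 0.011, -0.003, 0.208]
ft_force: [-0.7, -0.4, -4.8]
width: 0.0116
grip_force: 40.0
```

Request:
{"api": "arm_command", "payload": {"xyz": [[0,0.006,0],[0,0.012,0],[0,0.018,0],[0,0.025,0],[0,0.032,0.002],[0,0.038,0.003],[0,0.044,0.003],[0,0.044,0.003],[0,0.044,0.003],[0,0.044,0.003],[0,0.044,0.003],[0,0.044,0.003],[0,0.044,0.003],[0,0.044,0.003],[0,0.044,0.003],[0,0.044,0.003]], "rot": [[-0.06,0,0],[-0.12,0,0],[-0.18,0,0],[-0.24,0,0],[-0.3,0,0],[-0.36,0,0],[-0.42,0,0],[-0.42,0,0],[-0.42,0,0],[-0.42,0,0],[-0.42,0,0],[-0.42,0,0],[-0.42,0,0],[-0.42,0,0],[-0.42,0,0],[-0.42,0,0]]}}

```text
time: 20.87
ee_pos: [0.6549, -0.0762, 0.3306]
eef_rot: [0.913, 0.009, -0.004, 0.408]
ft_force: [0.2, 0.3, -2.9]
width: 0.0113
grip_force: 40.1
```

Request:
{"api": "arm_command", "payload": {"xyz": [[0,0,0.03],[0,-0.01,0.06],[0,-0.04,0.07],[0,-0.07,0.07],[0,-0.1,0.06],[0,-0.13,0.06],[0,-0.16,0.06],[0,-0.19,0.06],[0,-0.19,0.06],[0,-0.19,0.06],[0,-0.19,0.06],[0,-0.19,0.06],[0,-0.19,0.06]], "rot": [[0,0,0],[0,0,0],[0.1,0,0],[0.2,0,0],[0.3,0,0],[0.4,0,0],[0.5,0,0],[0.6,0,0],[0.7,0,0],[0.8,0,0],[0.84,0,0],[0.84,0,0],[0.84,0,0]]}}

```text
time: 21.95
ee_pos: [0.6548, -0.2669, 0.3899]
eef_rot: [1.0, 0.009, -0.001, 0.001]
ft_force: [0.1, 0.4, -3.7]
width: 0.0116
grip_force: 40.0
```

```bash
python3 - <<'E'
from h import *
st()
T,im=snap("side")
for i in range(1,7): print(i,find(f"glass{i}_mid","side",T))
for i in (1,2,3): print(i,find(f"tray{i}_bar","side",T))
cv2.imwrite("pics/s4.png",cv2.resize(im[100:310,150:420],(772,600)[::1])[:,:,::-1])
E
```

```text
21.95 [ 0.6548 -0.2669  0.3899] [[1.0, 0.019, -0.001], [0.019, -1.0, -0.001], [-0.001, 0.001, -1.0]] [ 0.47  0.54 -0.28  0.83  0.15  1.78 -1.3 ] [ 0.1  0.4 -3.7] 0.011635807320717291 39.97345436364412
1 [(0.56, array([0.598, 0.015, 0.177]))]
2 []
3 [(0.66, array([ 0.661, -0.024,  0.189]))]
4 [(0.9, array([ 0.548, -0.523,  0.01 ])), (0.74, array([ 0.658, -0.268,  0.408]))]
5 [(0.7, array([ 0.373, -0.364,  0.019]))]
6 [(0.29, array([ 0.629, -0.017,  0.172]))]
1 []
2 [(0.68, array([ 0.656, -0.27 ,  0.409])), (0.17, array([ 0.503, -0.321, -0.001]))]
3 [(0.58, array([ 0.377,  0.135, -0.004])), (0.55, array([ 0.377, -0.331,  0.092]))]
```

View pics/s4.png

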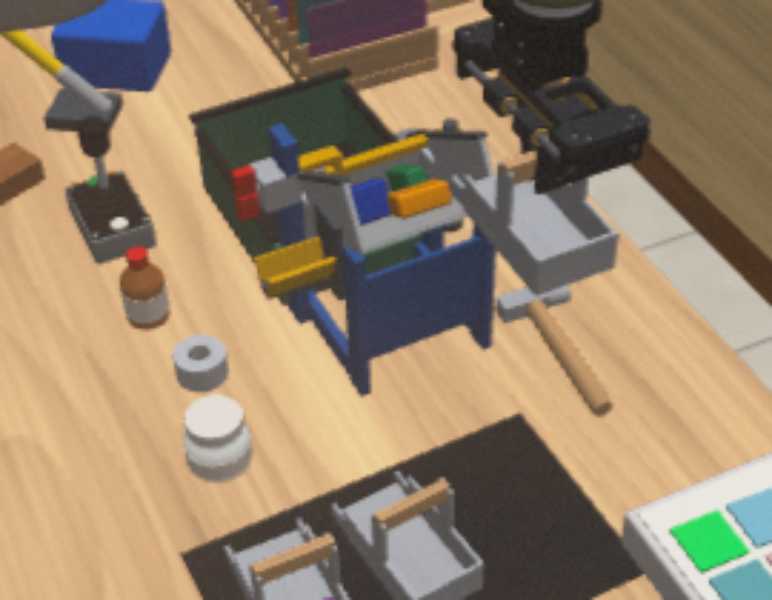

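Blue, green and amber are visible in the chute at (370,200)-(420,195), and tray 2 is empty. Tray 3 still holds violet.

Request:
{"api": "arm_command", "payload": {"xyz": [[-0.01,-0.02,0],[-0.02,-0.04,0],[-0.028,-0.053,-0.02],[-0.028,-0.053,-0.06],[-0.028,-0.053,-0.1],[-0.028,-0.053,-0.14],[-0.028,-0.053,-0.18],[-0.028,-0.053,-0.22],[-0.028,-0.053,-0.26],[-0.028,-0.053,-0.28],[-0.028,-0.053,-0.3],[-0.028,-0.053,-0.31],[-0.028,-0.053,-0.315],[-0.028,-0.053,-0.318],[-0.028,-0.053,-0.319],[-0.028,-0.053,-0.319]], "rot": [[0,0,0.06],[0,0,0.12],[0,0,0.12],[0,0,0.12],[0,0,0.12],[0,0,0.12],[0,0,0.12],[0,0,0.12],[0,0,0.12],[0,0,0.12],[0,0,0.12],[0,0,0.12],[0,0,0.12],[0,0,0.12],[0,0,0.12],[0,0,0.12]]}}

```text
time: 23.78
ee_pos: [0.6276, -0.3194, 0.0728]
eef_rot: [0.998, 0.07, 0.001, 0.0]
ft_force: [0.6, 0.2, -2.1]
width: 0.0115
grip_force: 40.0
```

Request:
{"api": "arm_command", "payload": {"xyz": [[0,0,0],[0,0,0],[0,0,0],[0,0,0],[0,0,0],[0,0,0],[0,0,0],[0,0,0],[0,0,0],[0,0,0.04],[0,0,0.08],[0,0,0.12],[0,0,0.16],[-0.04,0,0.2],[-0.08,0,0.2],[-0.12,0,0.2],[-0.16,0,0.2],[-0.16,0,0.2],[-0.16,0,0.2]], "rot": [[0,0,0],[0,0,0],[0,0,0],[0,0,0],[0,0,0],[0,0,0],[0,0,0],[0,0,0],[0,0,0],[0,0,0],[0,0,0],[0,0,0],[0,0,0],[0,0,-0.05],[0,0,-0.1],[0,0,-0.14],[0,0,-0.14],[0,0,-0.14],[0,0,-0.14]], "grip": 1}}

```text
time: 25.37
ee_pos: [0.4644, -0.3203, 0.2726]
eef_rot: [1.0, -0.002, 0.0, 0.001]
ft_force: [0.8, 0.1, 0.7]
width: 0.0869
grip_force: 0.0
```

```bash
python3 - <<'E'
from h import *
st()
for c in ("wrist","side"):
    T,im=snap(c)
    for i in (1,2,3): print(i,find(f"tray{i}_bar",c,T))
E
```

```text
25.37 [ 0.4644 -0.3203  0.2726] [[1.0, -0.004, 0.0], [-0.004, -1.0, -0.002], [0.0, 0.002, -1.0]] [ 0.76  0.19 -0.27  1.54  0.05  1.42 -1.09] [0.8 0.1 0.7] 0.08693025442141665 0.0
1 [(0.8, array([ 0.505, -0.317,  0.091]))]
2 []
3 [(0.97, array([ 0.378, -0.324,  0.091])), (0.34, array([ 0.573, -0.273,  0.09 ]))]
1 [(0.57, array([ 0.501, -0.324,  0.091]))]
2 [(0.73, array([ 0.577, -0.28 ,  0.086])), (0.28, array([ 0.373, -0.542, -0.003]))]
3 [(0.76, array([ 0.38 , -0.333,  0.086]))]
```

Tray 2 was knocked to (0.575,-0.277), still upright and on the mat. Continuing with tray 3.

Request:
{"api": "arm_command", "payload": {"xyz": [[-0.04,-0.005,0],[-0.086,-0.009,0],[-0.086,-0.009,-0.04],[-0.086,-0.009,-0.08],[-0.086,-0.009,-0.12],[-0.086,-0.009,-0.16],[-0.086,-0.009,-0.19],[-0.086,-0.009,-0.2],[-0.086,-0.009,-0.201],[-0.086,-0.009,-0.201]], "rot": [[0,0,0.01],[0,0,0.01],[0,0,0.01],[0,0,0.01],[0,0,0.01],[0,0,0.01],[0,0,0.01],[0,0,0.01],[0,0,0.01],[0,0,0.01]]}}

```text
time: 26.6
ee_pos: [0.3817, -0.3283, 0.0714]
eef_rot: [1.0, 0.005, 0.0, 0.0]
ft_force: [0.2, -0.1, 0.9]
width: 0.0873
grip_force: 0.0
```

Request:
{"api": "arm_command", "payload": {"xyz": [[0,0,0],[0,0,0],[0,0,0],[0,0,0],[0,0,0],[0,0,0],[0,0,0],[0,0,0],[0,0,0],[0,0,0],[0,0,0],[0,0,0],[0,0,0],[0,0,0],[0,0,0],[0,0,0],[0,0,0]], "rot": [[0,0,0],[0,0,0],[0,0,0],[0,0,0],[0,0,0],[0,0,0],[0,0,0],[0,0,0],[0,0,0],[0,0,0],[0,0,0],[0,0,0],[0,0,0],[0,0,0],[0,0,0],[0,0,0],[0,0,0]], "grip": 0}}

```text
time: 28.02
ee_pos: [0.381, -0.3282, 0.0706]
eef_rot: [1.0, 0.005, 0.0, 0.0]
ft_force: [-0.1, -1.4, -0.9]
width: 0.0116
grip_force: 40.0
```

Request:
{"api": "arm_command", "payload": {"xyz": [[0,0,0.02],[0,0,0.04],[0,0,0.07],[0,0,0.1],[0,0,0.13],[0,0,0.16],[0,0,0.19],[0,0,0.22],[0,0,0.25],[0,0,0.28],[0.03,0.02,0.28],[0.06,0.04,0.28],[0.1,0.06,0.28],[0.14,0.08,0.28],[0.18,0.1,0.28],[0.226,0.13,0.28],[0.226,0.13,0.28],[0.226,0.13,0.28],[0.226,0.13,0.28]], "rot": [[0,0,0],[0,0,0],[0,0,0],[0,0,0],[0,0,0],[0,0,0],[0,0,0],[0,0,0],[0,0,0],[0,0,0],[0,0,0.01],[0,0,0.01],[0,0,0.01],[0,0,0.01],[0,0,0.01],[0,0,0.01],[0,0,0.01],[0,0,0.01],[0,0,0.01]]}}

```text
time: 29.6
ee_pos: [0.6076, -0.1962, 0.3486]
eef_rot: [1.0, 0.012, -0.001, -0.001]
ft_force: [-1.4, -0.8, -4.7]
width: 0.0113
grip_force: 40.0
```

Request:
{"api": "arm_command", "payload": {"xyz": [[-0.001,0.01,0],[-0.002,0.02,0],[-0.003,0.03,0],[-0.003,0.04,0],[-0.003,0.05,-0.01],[-0.003,0.06,-0.01],[-0.003,0.07,-0.02],[-0.003,0.077,-0.022],[-0.003,0.077,-0.022],[-0.003,0.077,-0.022]], "rot": [[-0.05,0,0],[-0.1,0,0],[-0.15,0,0],[-0.2,0,0],[-0.25,0,0],[-0.3,0,0],[-0.36,0,0],[-0.42,0,0],[-0.42,0,0],[-0.42,0,0]]}}

```text
time: 30.43
ee_pos: [0.6027, -0.1239, 0.3292]
eef_rot: [0.977, 0.009, -0.003, 0.211]
ft_force: [-0.8, -7.8, -0.1]
width: 0.0141
grip_force: 42.3
```

Request:
{"api": "arm_command", "payload": {"xyz": [[0,0.006,0],[0,0.012,0],[0,0.018,0],[0,0.025,0],[0,0.032,0.002],[0,0.038,0.003],[0,0.044,0.003],[0,0.044,0.003],[0,0.044,0.003],[0,0.044,0.003],[0,0.044,0.003],[0,0.044,0.003],[0,0.044,0.003],[0,0.044,0.003],[0,0.044,0.003],[0,0.044,0.003]], "rot": [[-0.06,0,0],[-0.12,0,0],[-0.18,0,0],[-0.24,0,0],[-0.3,0,0],[-0.36,0,0],[-0.42,0,0],[-0.42,0,0],[-0.42,0,0],[-0.42,0,0],[-0.42,0,0],[-0.42,0,0],[-0.42,0,0],[-0.42,0,0],[-0.42,0,0],[-0.42,0,0]]}}

```text
time: 31.77
ee_pos: [0.6031, -0.0805, 0.3325]
eef_rot: [0.913, 0.007, -0.005, 0.408]
ft_force: [-0.7, -6.5, -0.3]
width: 0.0147
grip_force: 42.6
```

Request:
{"api": "arm_command", "payload": {"xyz": [[0,0,0.03],[0,-0.01,0.06],[0,-0.04,0.07],[0,-0.07,0.07],[0,-0.1,0.06],[0,-0.13,0.06],[0,-0.16,0.06],[0,-0.19,0.06],[0,-0.19,0.06],[0,-0.19,0.06],[0,-0.19,0.06],[0,-0.19,0.06],[0,-0.19,0.06]], "rot": [[0,0,0],[0,0,0],[0.1,0,0],[0.2,0,0],[0.3,0,0],[0.4,0,0],[0.5,0,0],[0.6,0,0],[0.7,0,0],[0.8,0,0],[0.84,0,0],[0.84,0,0],[0.84,0,0]]}}

```text
time: 32.85
ee_pos: [0.6035, -0.2686, 0.3917]
eef_rot: [1.0, 0.009, 0.001, 0.0]
ft_force: [-0.7, 0.5, -2.7]
width: 0.0116
grip_force: 40.0
```

```bash
python3 - <<'E'
from h import *
st()
for c in ("side","top"):
    T,im=snap(c,c+"5")
    print(c,find("chute",c,T),find("notch",c,T),find("bore",c,T),find("stick_knob",c,T),find("pin_flag",c,T))
    for i in range(1,7): print(i,find(f"glass{i}_mid",c,T))
    for i in (1,2,3): print(i,find(f"tray{i}_bar",c,T))
a=cv2.resize(cv2.imread("pics/side5.png")[120:320,190:390],(400,400)); b=cv2.resize(cv2.imread("pics/top5.png")[150:350,200:400],(400,400))
cv2.imwrite("pics/c5.png",np.hstack([a,b]))
E
```

```text
32.85 [ 0.6035 -0.2686  0.3917] [[1.0, 0.018, 0.001], [0.018, -1.0, -0.001], [0.001, 0.001, -1.0]] [ 0.56  0.42 -0.35  1.01  0.14  1.73 -1.28] [-0.7  0.5 -2.7] 0.01159036995128853 39.99495861120522
side [(0.96, array([ 0.629, -0.019,  0.171]))] [(0.79, array([ 0.505, -0.037,  0.161]))] [(0.93, array([0.504, 0.063, 0.199])), (0.2, array([0.67 , 0.028, 0.168]))] [(0.63, array([0.39 , 0.313, 0.145])), (0.24, array([ 0.603, -0.275,  0.407]))] [(0.46, array([0.491, 0.062, 0.195]))]
1 [(0.5, array([0.603, 0.013, 0.18 ]))]
2 [(0.72, array([ 0.662, -0.025,  0.188]))]
3 [(0.63, array([ 0.784, -0.142, -0.004])), (0.49, array([ 0.601, -0.274,  0.409]))]
4 [(0.84, array([ 0.548, -0.522,  0.014])), (0.51, array([0.673, 0.026, 0.168]))]
5 [(0.4, array([ 0.588, -0.022,  0.187])), (0.3, array([ 0.603, -0.274,  0.407]))]
6 []
1 [(0.7, array([ 0.502, -0.324,  0.09 ]))]
2 [(0.58, array([ 0.576, -0.278,  0.085])), (0.27, array([0.601, 0.013, 0.173]))]
3 [(0.72, array([ 0.606, -0.274,  0.408]))]
top [(0.92, array([ 0.632, -0.021,  0.172]))] [(0.83, array([ 0.502, -0.035,  0.158]))] [] [(0.9, array([0.387, 0.313, 0.144]))] [(0.41, array([0.491, 0.063, 0.198]))]
1 [(0.75, array([0.603, 0.019, 0.177]))]
2 [(0.52, array([ 0.784, -0.138, -0.002])), (0.42, array([ 0.502, -0.031,  0.163]))]
3 [(0.65, array([ 0.658, -0.017,  0.193])), (0.52, array([ 0.377,  0.141, -0.   ]))]
4 [(0.94, array([ 0.549, -0.518,  0.012])), (0.64, array([0.832, 0.061, 0.01 ]))]
5 [(0.58, array([ 0.589, -0.02 ,  0.188])), (0.25, array([ 0.4  ,  0.018, -0.001]))]
6 [(0.16, array([ 0.37 , -0.539, -0.003]))]
1 [(0.32, array([ 0.63 , -0.016,  0.172]))]
2 [(0.87, array([ 0.582, -0.28 ,  0.094]))]
3 []
```

View pics/c5.png

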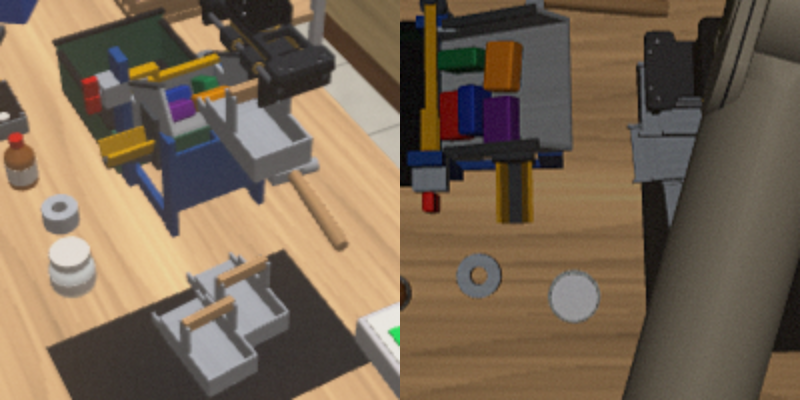

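All five pieces lie in the chute (right crop: green, amber, red, blue and violet). Trays 1 and 2 stand upright side by side on the mat. Putting tray 3 back.

Request:
{"api": "arm_command", "payload": {"xyz": [[-0.04,-0.01,0],[-0.08,-0.02,0],[-0.12,-0.03,0],[-0.16,-0.04,0],[-0.2,-0.05,0],[-0.222,-0.059,-0.02],[-0.222,-0.059,-0.06],[-0.222,-0.059,-0.1],[-0.222,-0.059,-0.14],[-0.222,-0.059,-0.18],[-0.222,-0.059,-0.22],[-0.222,-0.059,-0.26],[-0.222,-0.059,-0.28],[-0.222,-0.059,-0.3],[-0.222,-0.059,-0.31],[-0.222,-0.059,-0.315],[-0.222,-0.059,-0.318],[-0.222,-0.059,-0.32],[-0.222,-0.059,-0.32]], "rot": [[0,0,0],[0,0,0],[0,0,0],[0,0,0],[0,0,0],[0,0,0],[0,0,0],[0,0,0],[0,0,0],[0,0,0],[0,0,0],[0,0,0],[0,0,0],[0,0,0],[0,0,0],[0,0,0],[0,0,0],[0,0,0],[0,0,0]]}}

```text
time: 35.93
ee_pos: [0.3835, -0.3264, 0.0733]
eef_rot: [1.0, 0.01, 0.001, 0.001]
ft_force: [0.9, 2.6, 3.4]
width: 0.0113
grip_force: 40.0
```

Request:
{"api": "arm_command", "payload": {"xyz": [[0,0,0],[0,0,0],[0,0,0],[0,0,0],[0,0,0],[0,0,0],[0,0,0],[0,0,0],[0,0,0],[0,0,0.04],[0,0,0.08],[0,0,0.12],[0,0,0.16],[0,0,0.2],[0,0,0.24],[0,0,0.24],[0,0,0.24]], "rot": [[0,0,0],[0,0,0],[0,0,0],[0,0,0],[0,0,0],[0,0,0],[0,0,0],[0,0,0],[0,0,0],[0,0,0],[0,0,0],[0,0,0],[0,0,0],[0,0,0],[0,0,0],[0,0,0],[0,0,0]], "grip": 1}}

```text
time: 37.35
ee_pos: [0.3828, -0.3266, 0.3139]
eef_rot: [1.0, 0.01, 0.002, 0.002]
ft_force: [-0.9, -0.1, -1.0]
width: 0.0869
grip_force: 0.0
```

Request:
{"api": "arm_command", "payload": {"xyz": [[0.01,0.04,0],[0.02,0.08,0],[0.03,0.12,0],[0.04,0.16,0],[0.05,0.2,0],[0.06,0.24,0],[0.07,0.28,0],[0.08,0.31,0],[0.08,0.35,0.0],[0.08,0.39,0.0],[0.08,0.39,0],[0.08,0.39,0],[0.08,0.39,0],[0.08,0.39,0],[0.08,0.39,0],[0.08,0.39,0],[0.08,0.39,0]], "rot": [[0,0,0],[0,0,0],[0,0,0],[0,0,0],[0,0,0],[0,0,0],[0,0,0],[0,0,0],[0,0,0],[0,0,0],[0,0,0],[0,0,0],[0,0,0],[0,0,0],[0,0,0],[0,0,0],[0,0,0]], "grip": 0.7}}

```text
time: 38.77
ee_pos: [0.462, 0.0632, 0.3115]
eef_rot: [1.0, 0.009, -0.0, 0.0]
ft_force: [0.1, -0.7, -0.1]
width: 0.0608
grip_force: 0.0
```

```bash
python3 - <<'E'
from h import *
st()
T,im=snap("wrist","w6")
c="wrist"
for l in "pin_flag pin_mid bore notch".split(): print(l,find(l,c,T))
T,im=snap("side")
for l in "pin_flag bore tray3_bar tray1_bar tray2_bar".split(): print(l,find(l,"side",T))
E
```

```text
38.77 [0.462  0.0632 0.3115] [[1.0, 0.018, -0.0], [0.018, -1.0, -0.0], [-0.0, 0.0, -1.0]] [ 0.5  -0.03 -0.71  1.68 -0.02  1.48 -1.76] [ 0.1 -0.7 -0.1] 0.06081103482510701 0.0
pin_flag [(0.76, array([0.491, 0.065, 0.201]))]
pin_mid [(0.19, array([ 0.627, -0.015,  0.173]))]
bore [(0.86, array([0.501, 0.066, 0.198]))]
notch [(0.62, array([ 0.502, -0.034,  0.161]))]
pin_flag [(0.61, array([0.491, 0.06 , 0.195])), (0.35, array([0.544, 0.066, 0.198]))]
bore [(0.67, array([0.504, 0.065, 0.193]))]
tray3_bar [(0.72, array([ 0.385, -0.328,  0.088]))]
tray1_bar [(0.71, array([ 0.502, -0.323,  0.09 ]))]
tray2_bar [(0.67, array([ 0.578, -0.277,  0.089])), (0.42, array([ 0.632, -0.024,  0.17 ]))]
```

View pics/w6.png

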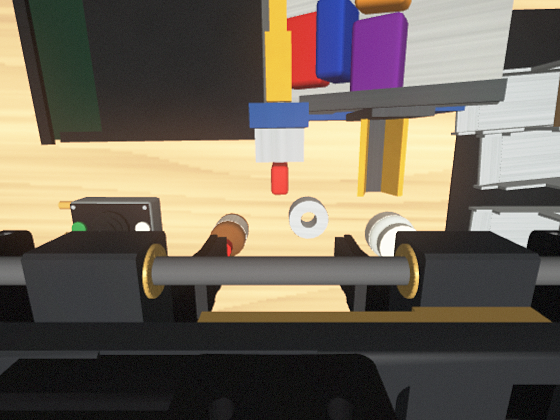

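The red flag is at (280,180), centred between the fingers, and the empty notch is at (383,155). Lowering onto the flag.

Request:
{"api": "arm_command", "payload": {"xyz": [[0.025,0,-0.03],[0.025,0,-0.06],[0.025,0,-0.08],[0.025,0,-0.1],[0.025,0,-0.11],[0.025,0,-0.115],[0.025,0,-0.115]], "rot": [[0,0,0],[0,0,0],[0,0,0],[0,0,0],[0,0,0],[0,0,0],[0,0,0]]}}

```text
time: 39.9
ee_pos: [0.4868, 0.0638, 0.1962]
eef_rot: [1.0, 0.01, -0.0, -0.0]
ft_force: [0.2, 1.0, -0.1]
width: 0.0608
grip_force: 0.0
```

Request:
{"api": "arm_command", "payload": {"xyz": [[0,0,0],[0,0,0],[0,0,0],[0,0,0],[0,0,0],[0,0,0],[0,0,0],[0,0,0],[0,0,0],[0,0,0],[0,0,0],[0,0,0],[0,0,0]], "rot": [[0,0,0],[0,0,0],[0,0,0],[0,0,0],[0,0,0],[0,0,0],[0,0,0],[0,0,0],[0,0,0],[0,0,0],[0,0,0],[0,0,0],[0,0,0]], "grip": 0, "squeeze": 25}}

```text
time: 40.98
ee_pos: [0.487, 0.064, 0.1967]
eef_rot: [1.0, 0.01, 0.0, 0.0]
ft_force: [-0.1, 0.1, 1.1]
width: 0.0137
grip_force: 24.9
```

Request:
{"api": "arm_command", "payload": {"xyz": [[-0.005,0,0],[-0.015,0,0],[-0.025,0,0],[-0.035,-0.001,0],[-0.045,-0.001,0],[-0.055,-0.001,0],[-0.065,-0.001,0],[-0.075,-0.001,0],[-0.085,-0.002,0],[-0.09,-0.002,0],[-0.09,-0.002,0],[-0.09,-0.002,0]], "rot": [[0,0,0],[0,0,0],[0,0,0],[0,0,0],[0,0,0],[0,0,0],[0,0,0],[0,0,0],[0,0,0],[0,0,0],[0,0,0],[0,0,0]]}}

```text
time: 41.98
ee_pos: [0.3971, 0.0618, 0.1966]
eef_rot: [1.0, 0.01, 0.0, 0.0]
ft_force: [-0.4, 0.6, -1.0]
width: 0.0135
grip_force: 24.9
```

```bash
python3 - <<'E'
from h import *
st()
T,im=snap("side","s7")
c="side"
for l in "pin_flag pin_mid bore notch".split(): print(l,find(l,c,T))
cv2.imwrite("pics/s7c.png",cv2.resize(im[130:270,160:360],(800,560))[:,:,::-1])
E
```

```text
41.98 [0.3971 0.0618 0.1966] [[1.0, 0.02, 0.001], [0.02, -1.0, -0.001], [0.001, 0.001, -1.0]] [ 0.51 -0.14 -0.71  2.   -0.1   1.25 -1.71] [-0.4  0.6 -1. ] 0.013509397413543556 24.930320026469417
pin_flag [(0.6, array([ 0.378,  0.139, -0.003])), (0.39, array([0.403, 0.059, 0.193]))]
pin_mid [(0.39, array([0.452, 0.07 , 0.196])), (0.18, array([ 0.577, -0.278,  0.087]))]
bore [(0.58, array([0.506, 0.064, 0.198]))]
notch [(0.66, array([ 0.504, -0.04 ,  0.159])), (0.62, array([0.387, 0.311, 0.143]))]
```

View pics/s7c.png

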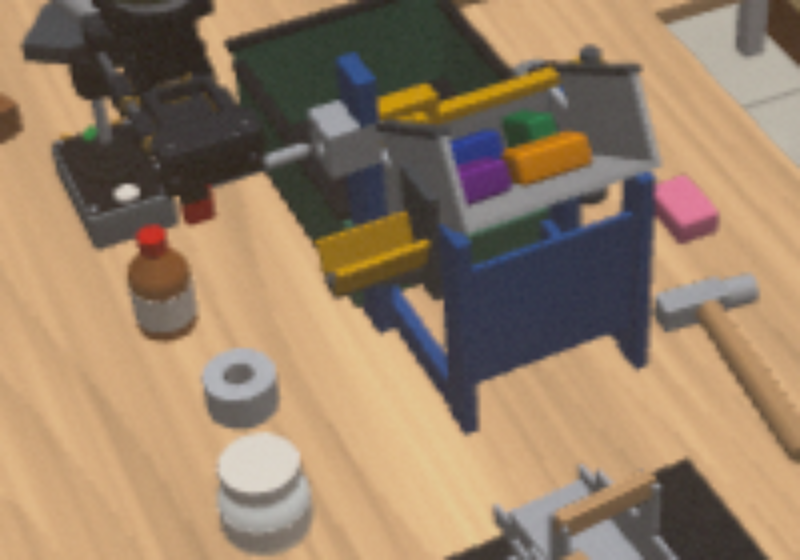

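The pin is fully drawn (tip at (270,158), clear of the boss). Carrying it over to the notch.

Request:
{"api": "arm_command", "payload": {"xyz": [[0,-0.02,0.01],[0,-0.05,0.02],[0.01,-0.08,0.02],[0.02,-0.099,0.02],[0.04,-0.099,0.02],[0.049,-0.099,0.01],[0.049,-0.099,-0.005],[0.049,-0.099,-0.015],[0.049,-0.099,-0.015],[0.049,-0.099,-0.015]], "rot": [[0,0,0],[0,0,0],[0,0,0],[0,0,0],[0,0,0],[0,0,0],[0,0,0],[0,0,0],[0,0,0],[0,0,0]]}}

```text
time: 43.07
ee_pos: [0.4455, -0.037, 0.1813]
eef_rot: [1.0, 0.01, -0.001, -0.0]
ft_force: [-0.0, 0.5, -0.7]
width: 0.0138
grip_force: 24.9
```

```bash
python3 - <<'E'
from h import *
st()
T,im=snap("wrist","w8")
c="wrist"
for l in "pin_flag pin_mid notch".split(): print(l,find(l,c,T))
cv2.imwrite("pics/w8c.png",cv2.resize(im[0:260,130:430],(692,600))[:,:,::-1])
E
```

```text
43.07 [ 0.4455 -0.037   0.1813] [[1.0, 0.02, -0.001], [0.02, -1.0, 0.0], [-0.001, -0.0, -1.0]] [ 0.58 -0.   -0.59  1.93 -0.    1.21 -1.56] [-0.   0.5 -0.7] 0.013803253564235594 24.93037655716762
pin_flag [(0.96, array([ 0.45 , -0.037,  0.185]))]
pin_mid []
notch [(0.75, array([ 0.503, -0.032,  0.16 ]))]
```

View pics/w8c.png

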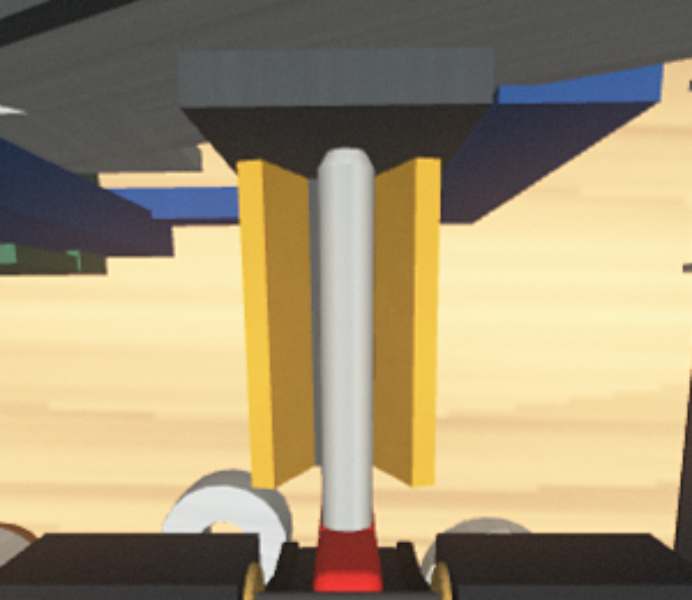

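The pin sits above the groove about 1 mm off centre (346 against 339). Lowering it and letting go.

Request:
{"api": "arm_command", "payload": {"xyz": [[0,0.001,-0.006],[0,0.001,-0.012],[0,0.001,-0.017],[0,0.001,-0.02],[0,0.001,-0.022],[0,0.001,-0.023],[0,0.001,-0.023]], "rot": [[0,0,0],[0,0,0],[0,0,0],[0,0,0],[0,0,0],[0,0,0],[0,0,0]]}}

```text
time: 43.85
ee_pos: [0.4459, -0.0361, 0.1584]
eef_rot: [1.0, 0.01, -0.0, -0.0]
ft_force: [-0.5, 0.1, -1.3]
width: 0.0137
grip_force: 24.9
```

Request:
{"api": "arm_command", "payload": {"xyz": [[0,0,0],[0,0,0],[0,0,0],[0,0,0],[0,0,0],[0,0,0],[0,0,0.02],[0,0,0.04],[0,0,0.07],[0,0,0.1],[0,0,0.12],[0,0,0.12],[0,0,0.12]], "rot": [[0,0,0],[0,0,0],[0,0,0],[0,0,0],[0,0,0],[0,0,0],[0,0,0],[0,0,0],[0,0,0],[0,0,0],[0,0,0],[0,0,0],[0,0,0]], "grip": 0.5}}

```text
time: 44.93
ee_pos: [0.4465, -0.0362, 0.2794]
eef_rot: [1.0, 0.01, 0.001, 0.0]
ft_force: [-0.5, 0.1, -0.3]
width: 0.0433
grip_force: 0.0
```

```bash
python3 - <<'E'
from h import *
st()
for c in ("wrist","side"):
    T,im=snap(c,c+"9")
    for l in "pin_flag pin_mid notch stick_knob".split(): print(l,find(l,c,T))
a=cv2.imread("pics/wrist9.png")[0:240,140:420];b=cv2.imread("pics/side9.png")[100:260,160:347]
cv2.imwrite("pics/c9.png",np.hstack([cv2.resize(a,(400,343)),cv2.resize(b,(400,343))]))
E
```

```text
44.93 [ 0.4465 -0.0362  0.2794] [[1.0, 0.02, 0.002], [0.02, -1.0, -0.001], [0.002, 0.001, -1.0]] [ 0.6  -0.07 -0.58  1.78 -0.04  1.41 -1.53] [-0.5  0.1 -0.3] 0.04325043118376394 0.0
pin_flag [(0.55, array([ 0.452, -0.035,  0.159]))]
pin_mid [(0.83, array([ 0.496, -0.037,  0.161])), (0.62, array([ 0.382, -0.325,  0.09 ]))]
notch [(0.62, array([ 0.503, -0.033,  0.163]))]
stick_knob []
pin_flag [(0.77, array([ 0.452, -0.041,  0.156])), (0.43, array([ 0.576, -0.28 ,  0.085]))]
pin_mid [(0.72, array([ 0.501, -0.03 ,  0.158])), (0.18, array([ 0.662, -0.025,  0.188]))]
notch [(0.85, array([ 0.504, -0.036,  0.161])), (0.19, array([0.388, 0.311, 0.144]))]
stick_knob [(0.78, array([0.387, 0.312, 0.143])), (0.42, array([ 0.378, -0.111, -0.005]))]
```

View pics/c9.png

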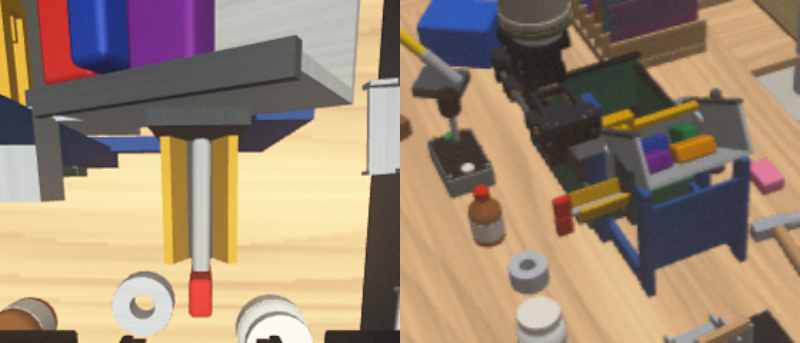

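The pin lies in the notch (left crop, (200,200)). Next is the joystick; first I check how high the yellow-handled thing behind it is.

```bash
python3 - <<'E'
from h import *
def ray(c,u,v):
    m=r.camera_model(c);T=np.array(m["T"]);d=T[:3,:3]@np.array([(u-m["cx"])/m["fx"],-(v-m["cy"])/m["fy"],-1]);return T[:3,3],d/np.linalg.norm(d)
def tri(a,b):
    (p,d),(q,e)=ray("top",*a),ray("side",*b)
    s=np.linalg.lstsq(np.c_[d,-e],q-p,rcond=None)[0]; print(np.round(p+s[0]*d,3),np.round(q+s[1]*e,3))
tri((45,275),(182,138)); tri((5,305),(153,110)); tri((107,292),(183,164))
E
```

```text
[0.431 0.555 0.012] [0.435 0.554 0.011]
[0.356 0.594 0.141] [0.356 0.594 0.141]
[0.387 0.378 0.022] [0.389 0.378 0.021]
```

View pics/side9.png

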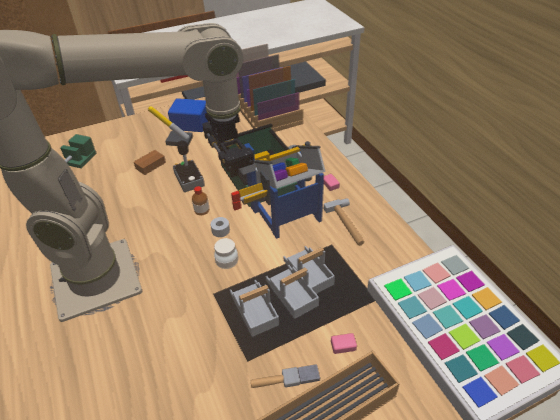

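The view shows three empty trays upright on the mat and the joystick clear of obstacles; the axe lies 0.24 m beyond it. Moving beside the knob.

Request:
{"api": "arm_command", "payload": {"xyz": [[-0.01,0.04,0],[-0.02,0.08,0],[-0.03,0.12,0],[-0.04,0.16,0],[-0.05,0.2,0],[-0.06,0.22,0],[-0.06,0.22,0],[-0.06,0.22,0],[-0.06,0.26,-0.02],[-0.06,0.288,-0.05],[-0.06,0.288,-0.09],[-0.06,0.288,-0.12],[-0.06,0.288,-0.15],[-0.06,0.288,-0.16],[-0.06,0.288,-0.16],[-0.06,0.288,-0.16]], "rot": [[0,0,0],[0,0,0],[0,0,0],[0,0,0],[0,0,0],[0,0,0],[0,0,0],[0,0,0],[0,0,0],[0,0,0],[0,0,0],[0,0,0],[0,0,0],[0,0,0],[0,0,0],[0,0,0]], "grip": 0}}

```text
time: 46.77
ee_pos: [0.3866, 0.2516, 0.1193]
eef_rot: [1.0, 0.009, -0.0, -0.0]
ft_force: [-0.1, -0.3, 0.3]
width: 0.0005
grip_force: 0.0
```

Request:
{"api": "arm_command", "payload": {"xyz": [[0,0.01,0],[0,0.02,0],[0,0.03,0],[0,0.04,0],[0,0.045,0],[0,0.05,0],[0,0.05,0]], "rot": [[0,0,0],[0,0,0],[0,0,0],[0,0,0],[0,0,0],[0,0,0],[0,0,0]]}}

```text
time: 47.35
ee_pos: [0.3872, 0.3025, 0.1203]
eef_rot: [1.0, 0.01, 0.001, -0.0]
ft_force: [-0.3, -0.5, -0.0]
width: 0.0006
grip_force: 0.4
```

```bash
python3 - <<'E'
from h import *
st()
T,im=snap("side"); print(find("stick_knob","side",T))
for i in range(1,6): print(i,find(f"glass{i}_mid","side",T))
E
```

```text
47.35 [0.3872 0.3025 0.1203] [[1.0, 0.019, 0.002], [0.019, -1.0, 0.001], [0.003, -0.001, -1.0]] [ 0.15  0.26 -1.    1.89  0.24  1.12 -2.49] [-0.3 -0.5 -0. ] 0.0005789595441440038 0.44928534887731075
[]
1 [(0.73, array([ 0.506, -0.324,  0.087])), (0.53, array([0.599, 0.037, 0.163]))]
2 []
3 [(0.53, array([ 0.661, -0.024,  0.189])), (0.37, array([ 0.379,  0.136, -0.005]))]
4 [(0.74, array([ 0.551, -0.521,  0.012])), (0.69, array([ 0.382, -0.328,  0.089]))]
5 [(0.46, array([0.586, 0.003, 0.175]))]
```

Request:
{"api": "arm_command", "payload": {"xyz": [[0,0,0],[0,0,0],[0,0.002,0],[0,0.004,0],[0,0.006,0],[0,0.008,0],[0,0.008,0]], "rot": [[0,0,0.1],[0,0,0.2],[0,0,0.3],[0,0,0.4],[0,0,0.4],[0,0,0.4],[0,0,0.4]]}}

```text
time: 48.28
ee_pos: [0.3874, 0.3087, 0.1185]
eef_rot: [0.978, 0.207, 0.001, 0.001]
ft_force: [6.6, -4.3, -0.5]
width: -0.0001
grip_force: 3.0
```

Request:
{"api": "arm_command", "payload": {"xyz": [[0,0.003,0],[0,0.006,0],[0,0.006,0]], "rot": [[0,0,0],[0,0,0],[0,0,0]]}}

```text
time: 48.53
ee_pos: [0.387, 0.3143, 0.1182]
eef_rot: [0.978, 0.208, 0.0, 0.001]
ft_force: [5.8, -4.5, -2.0]
width: 0.0004
grip_force: 3.3
```

```bash
python3 - <<'E'
from h import *
st()
T,im=snap("side","s10"); print(find("stick_knob","side",T))
for i in range(1,6): print(i,find(f"glass{i}_mid","side",T))
cv2.imwrite("pics/s10c.png",cv2.resize(im[120:280,150:350],(750,600))[:,:,::-1])
E
```

```text
48.53 [0.387  0.3143 0.1182] [[0.914, 0.406, 0.001], [0.406, -0.914, -0.002], [-0.0, 0.002, -1.0]] [ 0.16  0.31 -1.06  1.87  0.3   1.13 -2.16] [ 5.8 -4.5 -2. ] 0.00042752532509998393 3.327283635735512
[(0.46, array([0.386, 0.349, 0.137]))]
1 []
2 []
3 [(0.62, array([ 0.5  , -0.028,  0.158]))]
4 [(0.7, array([0.836, 0.058, 0.01 ])), (0.58, array([ 0.55 , -0.522,  0.01 ]))]
5 []
```

View pics/s10c.png

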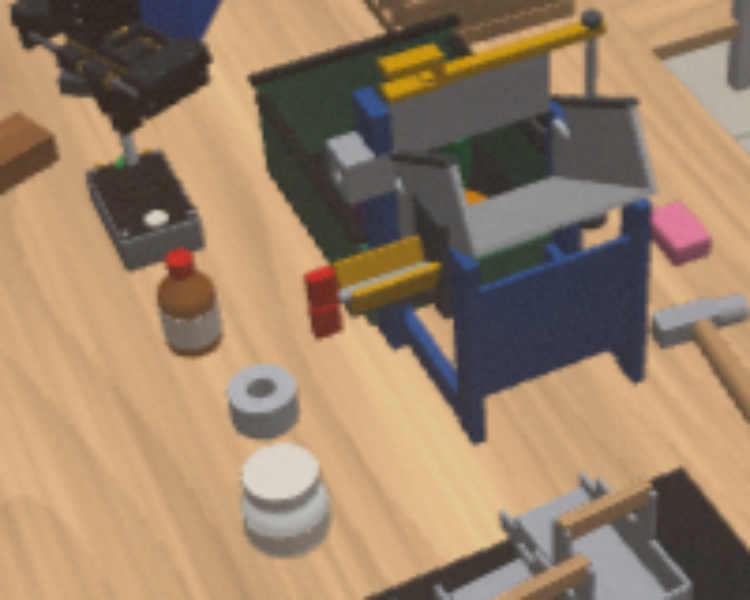

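The gate is fully up and the glass is running down; the knob has moved about 37 mm. Pushing a little more and holding.

Request:
{"api": "arm_command", "payload": {"xyz": [[0,0.003,0],[0,0.003,0],[0,0.003,0],[0,0.003,0],[0,0.003,0],[0,0.003,0],[0,0.003,0],[0,0.003,0],[0,0.003,0],[0,0.003,0],[0,0.003,0],[0,0.003,0],[0,0.003,0],[0,0.003,0],[0,0.003,0],[0,0.003,0],[0,0.003,0],[0,0.003,0]], "rot": [[0,0,0],[0,0,0],[0,0,0],[0,0,0],[0,0,0],[0,0,0],[0,0,0],[0,0,0],[0,0,0],[0,0,0],[0,0,0],[0,0,0],[0,0,0],[0,0,0],[0,0,0],[0,0,0],[0,0,0],[0,0,0]]}}

```text
time: 50.38
ee_pos: [0.3869, 0.3166, 0.118]
eef_rot: [0.978, 0.207, -0.0, 0.002]
ft_force: [3.8, -6.3, -2.5]
width: 0.0005
grip_force: 3.4
```

```bash
python3 - <<'E'
from h import *
st()
T,im=snap("side","s11"); print(find("stick_knob","side",T))
for i in range(1,6): print(i,find(f"glass{i}_mid","side",T))
T,jm=snap("top"); print(find("stick_knob","top",T))
for i in range(1,6): print(i,find(f"glass{i}_mid","top",T))
cv2.imwrite("pics/c11.png",np.hstack([cv2.resize(im[120:270,200:350],(400,400)),cv2.resize(jm[130:280,100:300],(400,400))])[:,:,::-1])
E
```

```text
50.38 [0.3869 0.3166 0.118 ] [[0.914, 0.406, 0.0], [0.406, -0.914, -0.003], [-0.001, 0.003, -1.0]] [ 0.16  0.31 -1.06  1.87  0.3   1.13 -2.16] [ 3.8 -6.3 -2.5] 0.0005243027467362072 3.4325502812862396
[(0.56, array([0.383, 0.351, 0.136])), (0.37, array([0.506, 0.062, 0.194]))]
1 []
2 []
3 [(0.43, array([0.657, 0.146, 0.039])), (0.35, array([ 0.404,  0.018, -0.002]))]
4 [(0.72, array([0.833, 0.058, 0.01 ])), (0.64, array([ 0.549, -0.521,  0.013]))]
5 []
[(0.69, array([0.682, 0.256, 0.051]))]
1 [(0.71, array([ 0.503, -0.034,  0.16 ])), (0.67, array([0.598, 0.137, 0.029]))]
2 [(0.66, array([0.602, 0.177, 0.028]))]
3 [(0.8, array([0.659, 0.154, 0.043]))]
4 [(0.77, array([ 0.554, -0.523,  0.012])), (0.63, array([0.831, 0.062, 0.008]))]
5 [(0.67, array([0.62 , 0.209, 0.019])), (0.66, array([ 0.785, -0.136, -0.002]))]
```

View pics/c11.png

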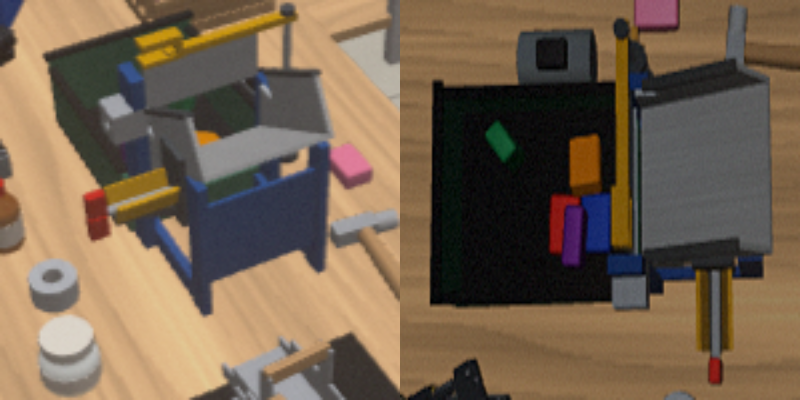

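All five pieces lie in the trough (right crop) and the chute is empty. Letting the stick spring back.

Request:
{"api": "arm_command", "payload": {"xyz": [[0,-0.005,0],[0,-0.01,0],[0,-0.015,0],[0,-0.02,0],[0,-0.025,0],[0,-0.03,0],[0,-0.035,0],[0,-0.04,0],[0,-0.05,0],[0,-0.06,0],[0,-0.07,0.02],[0,-0.07,0.06],[0,-0.07,0.1],[0,-0.07,0.14],[0,-0.07,0.14],[0,-0.07,0.14],[0,-0.07,0.14],[0,-0.07,0.14],[0,-0.07,0.14],[0,-0.07,0.14]], "rot": [[0,0,0],[0,0,0],[0,0,0],[0,0,0],[0,0,0],[0,0,0],[0,0,0],[0,0,0],[0,0,0],[0,0,0],[0,0,0],[0,0,0],[0,0,0],[0,0,0],[0,0,0],[0,0,0],[0,0,0],[0,0,0],[0,0,0],[0,0,0]]}}

```text
time: 52.75
ee_pos: [0.3855, 0.2487, 0.2577]
eef_rot: [0.978, 0.209, -0.001, -0.0]
ft_force: [0.4, 0.4, 0.1]
width: 0.0007
grip_force: 0.0
```

```bash
python3 - <<'E'
from h import *
st()
ims=[]
for c in("side","top"):
    T,im=snap(c); ims.append(im)
    for l in "stick_knob pin_mid notch mat tray1_bar tray2_bar tray3_bar glass1_mid glass2_mid glass3_mid glass5_mid".split(): print(c,l,find(l,c,T))
cv2.imwrite("pics/c12.png",np.hstack([cv2.resize(ims[0][120:360,150:390],(400,400)),cv2.resize(ims[1][130:330,95:415],(400,400))])[:,:,::-1])
E
```

```text
52.75 [0.3855 0.2487 0.2577] [[0.913, 0.408, -0.002], [0.408, -0.913, -0.0], [-0.002, -0.001, -1.0]] [ 0.47 -0.01 -1.1   1.78 -0.01  1.37 -1.79] [0.4 0.4 0.1] 0.0006696665791892701 0.0
side stick_knob [(0.76, array([0.388, 0.311, 0.144]))]
side pin_mid [(0.46, array([ 0.499, -0.032,  0.157]))]
side notch [(0.77, array([ 0.503, -0.04 ,  0.158]))]
side mat [(0.74, array([ 0.577, -0.276,  0.09 ])), (0.62, array([ 0.5  , -0.326, -0.006]))]
side tray1_bar [(0.74, array([ 0.505, -0.327,  0.09 ])), (0.66, array([ 0.577, -0.277,  0.088]))]
side tray2_bar [(0.81, array([ 0.577, -0.28 ,  0.085])), (0.51, array([ 0.631, -0.022,  0.171]))]
side tray3_bar [(0.73, array([ 0.504, -0.327,  0.09 ])), (0.6, array([ 0.386, -0.331,  0.09 ]))]
side glass1_mid [(0.38, array([ 0.372, -0.542, -0.003]))]
side glass2_mid []
side glass3_mid [(0.58, array([0.388, 0.312, 0.139]))]
side glass5_mid []
top stick_knob []
top pin_mid [(0.61, array([ 0.5  , -0.033,  0.163])), (0.49, array([ 0.4  ,  0.023, -0.002]))]
top notch [(0.6, array([ 0.501, -0.031,  0.159])), (0.21, array([ 0.379, -0.109,  0.001]))]
top mat []
top tray1_bar [(0.85, array([ 0.502, -0.323,  0.092]))]
top tray2_bar [(0.69, array([ 0.583, -0.279,  0.096])), (0.17, array([ 0.371, -0.535, -0.001]))]
top tray3_bar [(0.82, array([ 0.383, -0.328,  0.091]))]
top glass1_mid [(0.5, array([0.6  , 0.138, 0.03 ]))]
top glass2_mid [(0.67, array([0.6  , 0.175, 0.033])), (0.2, array([0.659, 0.153, 0.046]))]
top glass3_mid [(0.82, array([0.656, 0.153, 0.044])), (0.34, array([0.378, 0.139, 0.002]))]
top glass5_mid [(0.53, array([0.585, 0.156, 0.065]))]
```

View pics/c12.png

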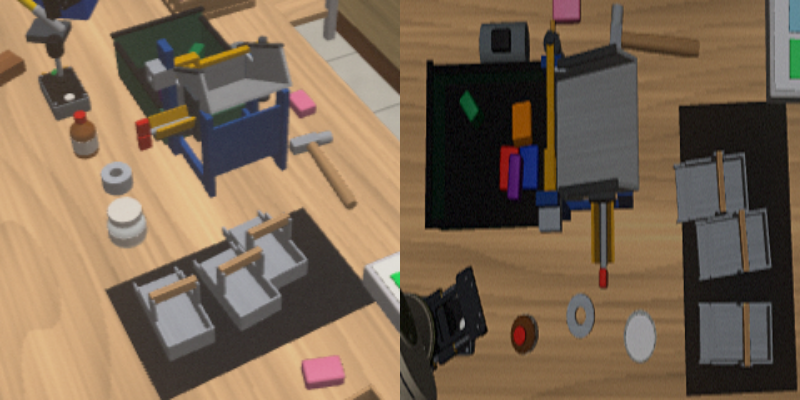

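The pictures show the glass in the trough, the gate shut, the stick centred and the pin parked. All three trays are upright on the mat, and the robot is clear.

```bash
python3 -c "
from bench import r
print(r.close_job())"
```

```text
the job is handed in; nothing more can be done
None
```

The job is handed in at about 53 s of robot time, with no verdict returned: in the last pictures all five glass pieces lie in the green trough, the pin is in its notch, the stick is centred with the gate shut, and the three trays stand upright on the mat (tray 2 was knocked aside during the run but stayed on it).

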